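Put the big battery pack on its charging dock

ROBOT

A 6-joint arm with a two-finger parallel gripper is mounted at the origin on the work surface; the furniture and walls round the work are solid. World frame = base frame: x ahead of the robot, y to its left, z up, the work surface at z = 0. Lengths are in mm, angles in rad, forces in N, time in s.
With the tool pointing down it reaches from about 375 to 975 mm from the base axis. Payload 3.8 kg.
Tool frame: the origin (TCP) lies at the very end of the fingers, on their centre line; the grasp point (between the pads) lies 19 mm behind it; z points along the fingers, x is the direction in which the jaws open and shut, and the axes are right-handed (so a half turn about z gives the same grasp; the last joint's range is limited). The gripper opens to 88 mm and grips with 3 to 60 N. Pads are 18 mm wide; open, the fingers measure 123 mm over their backs; the gripper's body (75 mm by 187 mm) begins 45 mm behind the grasp point.
Start: joints at [-1.379, 0.264, 1.604, -0, 1.274, -0.037], TCP at [153.091, -657.405, 238.706] pointing down, gripper open.
Joint ranges: [-2.63, 2.63], [-0.94, 2.18], [0.31, 2.57], [-1.31, 4.45], [0, 2.66], [-2.55, 2.55]. Speed limits (rad/s): [2.57, 2.57, 3.14, 3.14, 3.14, 3.14].

INTERFACE

Orientations are given as [roll, pitch, yaw] about the fixed x, y, z axes, in that order (R = Rz(yaw) Ry(pitch) Rx(roll)).
In Python, from cell import manip, get_image gives the robot as it stands. The module is installed in compiled form; this text tells all that it offers.
- The arm moves only by the shell command python3 -m inch 'ROWS' [OPENING] [FORCE]. ROWS is JSON, a list of rows, each an object with "translation": the shift along the world's x, y, z in cm, a list of three; "dr": the turn, a rotation vector about the world's x, y, z in degrees, a list of three. In form: [{"translation": [dx, dy, dz], "dr": [wx, wy, wz]}, ...]. A call has 1 to 12 rows; each row shifts and turns the pose as measured when the row begins; what a row does not reach is not made up. A row lasts 1/10 s, in which the tool goes at most 50 mm and 8.59 degrees, less where a joint would pass 70% of its speed; a pose out of reach is approached as far as the arm can. A call with a gripper value outside its range is refused whole. OPENING is the closure, from -1 (fully open) to 1 (shut), so that 0 is half open, set as the call begins (- or left out, the last holds). The fingers move at their own pace and stop on an object; FORCE is the grip in N (left out, the last holds). Time passes only in rows, so rows that do not move let the fingers close. It gives the time, the measured TCP pose, the force and the opening at its end, in the units of the state.
- manip.state(): the state, without advancing time (a new reading comes with each control period).
- get_image(name): name is "scene" or "top"; returns a dict with "image" (480x640x3 uint8, blue, green, red), "depth" (480x640 float32, mm along the optical axis (not along the pixel's ray), 0 where there is no reading), "fx", "fy", "cx", "cy" (pixels), "k1" (the pictures are not rectified: a ray, as slopes to the right and down, at radius r is drawn at 1 + k1 r^2 times it, then the intrinsics apply), "extrinsics" (4x4, takes a point from world to camera coordinates). Camera axes: x right, y up, looking along -z (the intrinsics and any distortion apply to the point x, -y, -z); pixel columns grow to the right and rows downward; lengths in mm; the calibration is good to about 2 mm. A picture is of the moment at which its call begins.
- manip.close_job(): hands the job in, once; it reports no verdict.
The state is a dict: "clock": time; "joints": joint angles; "qvel": joint speeds; "tau": joint torques, N m; "tcp_pos": TCP position; "tool_rot": TCP orientation; "force": force on the tool from outside, world axes, zero at the start; "wrist_torque": the same for the moment, N m; "finger_gap": finger opening in mm.
Only numpy, scipy, OpenCV 4.12 (cv2) and the standard library are available. Lean on these libraries where they do the work, as an engineer would, in place of code of your own. Each camera call takes 0.05 s, during which the arm holds its last target.

TASK

Put the larger (longer and taller) of the two grey battery packs on charge: set it down on the flat apron of the charging dock, lined up with the rail, and slide it along the rail until it is fully home against the end stop and both spring rollers have snapped into its side notches. Let go of it and leave the small pack where it is.

Things in the scene. Friction and masses are not known exactly. Their poses are not given: they have to be found in the camera images.
- big_pack_mid (a point): Centre (half-way up) of the larger pack: loose grey block, black top panel, 110 long (own x) x 60 wide x 54 high, 0.3-0.5 kg; grasp it across the 60, at mid-length. Below, a channel along x, open at both ends: 30 wide, 6 to 21 above the underside; under it a 16 wide slot between two lips. Each flank has upright notches 18 wide, 9 deep, 22 from each end. Both ends are alike: either may lead.
- small_pack_mid (a point): Centre (half-way up) of the small pack: same look, 74 long (own x) x 60 wide x 38 high, no side notches. Leave it alone.
- dock_apron (a point): Where the big pack's centre is when it stands on the dock's flat apron, just in front of the rail. x axis = slide direction, to the end stop; z up. The dock is fixed to the bench: grey base plate 222 x 116, top 12 above the bench, reaching 57 behind this point (which is 27 above the plate).
- rail_tip (a point): Foremost end of the aluminium T-rail on the dock's centre line, half-way up its head; same axes. Head 24 wide, its underside 11 and top 17 above the base plate; the first 26 mm taper from 8 wide, so a pack up to 10 mm off sideways is drawn in. Stem 8 wide. A pack resting on the plate (or lifted less than 4) slides on, with 3 play to each side.
- dock_home (a point): Where the big pack's centre is when fully home, its end against the upright end stop plate (50 high above the base plate); 98 along +x from dock_apron, same height and axes. Upright spring rollers stand 33 further along x, either side, in black brackets that begin 20 ahead of this point, reach 56 out from the centre line and 32 above the plate. Behind the brackets the pack's sides are free.
- roller_l (a joint): Slide of the left spring roller (looking along the slide direction), m: 0 = fully inward (snapped in, or no pack there), about 0.004 = pressed out by a pack's flank. The pack meets both rollers in the last 25 mm of the slide; passing them takes about 5 to 10 N.
- roller_r (a joint): The same for the right spring roller.

How it is judged (in metres and radians):
At the end, for the whole second after the job is handed in: The big pack stands upright on the rail, fully home: its centre no more than 5 mm short of dock_home and within 8 mm of it in all, its length along the slide direction within 0.12 rad, both rollers snapped in (each joint below 2 mm), at rest; the small pack within 30 mm of where it was (x of big_pack_mid in the frame of dock_home above -0.005 m and distance between big_pack_mid and dock_home below 0.008 m and angle between the x axis of big_pack_mid and the x axis of dock_home, either way round below 0.12 rad and angle between big_pack_mid's own z axis and vertical below 0.1 rad and value of joint each of roller_l, roller_r below 0.002 m and linear speed of big_pack below 0.02 m/s and distance of small_pack_mid from where it was at the start of the episode below 0.03 m); the robot touches nothing.
It fails at once if the small pack is pushed or carried away (more than 30 mm) (distance of small_pack_mid from where it was at the start of the episode above 0.03 m).
It also fails if it takes over 45 s, if anything falls off the work surface, if the arm or the gripper's body presses on something with over 40 N, if the wrist force passes 120 N, or if a joint passes its speed limit or range.

## Working session

There is one attempt and no reset: what is moved stays moved. The work goes in short steps, Python scripts to look and compute and a shell command to move; the robot and the scene stay as the last step left them, time stands still between calls to the robot, and variables do not carry over. Pictures are saved under pics/ and viewed, and the job is handed in when it is done.

```bash
mkdir -p pics
python3 - <<'E'
from cell import manip,get_image
import cv2,numpy as np
print(manip.state())
for n in("scene","top"):
    d=get_image(n); cv2.imwrite(f"pics/{n}0.png",d["image"]); np.savez(f"{n}0.npz",**d)
    print(n,d["fx"],d["fy"],d["cx"],d["cy"],d["k1"],np.round(d["extrinsics"],3).tolist(),(d["depth"]>0).mean())
E
```

```text
{'clock': 0.0, 'joints': array([-1.37889804e+00,  2.64735759e-01,  1.60532594e+00,  8.11365330e-06,
        1.27371019e+00, -3.68904008e-02]), 'qvel': array([-0.0004867 , -0.00036227,  0.00073973,  0.00052259,  0.00041656,
       -0.00076172]), 'tau': array([-2.63609894e-03, -5.02115464e+01, -3.56879175e+01,  7.28130201e-02,
        2.96898605e-02, -1.87749324e-04]), 'tcp_pos': array([ 152.96342985, -656.72832099,  237.42568137]), 'tool_rot': array([-3.14150453e+00,  2.17746778e-03, -1.34200992e+00]), 'force': array([0.24233419, 1.16295305, 0.13367535]), 'wrist_torque': array([-0.02990264,  0.05346227,  0.04957689]), 'finger_gap': 88.3660897933239}
scene 589.08617951385 589.08617951385 317.958395654156 241.10855655707624 -0.03399481587532861 [[-0.671, -0.742, -0.018, 499.129], [0.429, -0.408, 0.806, -174.976], [-0.605, 0.533, 0.592, -698.586], [0.0, 0.0, 0.0, 1.0]] 0.9958723958333333
top 444.82150800847387 444.82150800847387 319.2447996158364 234.16742531439525 -0.06432581977915502 [[0.02, -1.0, 0.019, 198.142], [1.0, 0.02, 0.016, -507.392], [-0.016, 0.019, 1.0, -920.973], [0.0, 0.0, 0.0, 1.0]] 0.9959244791666667
```

View pics/scene0.png

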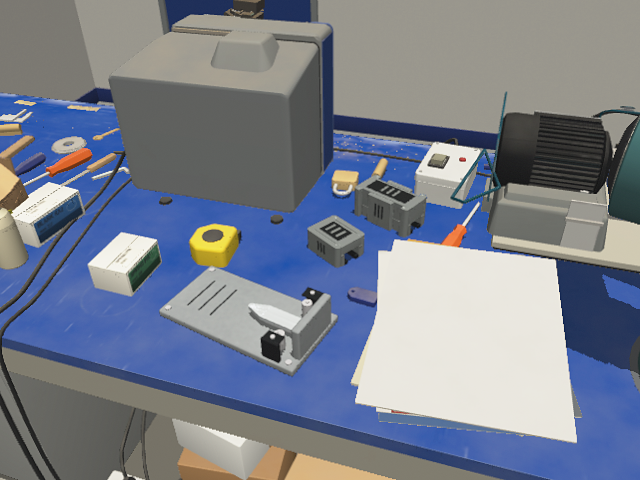

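View pics/top0.png

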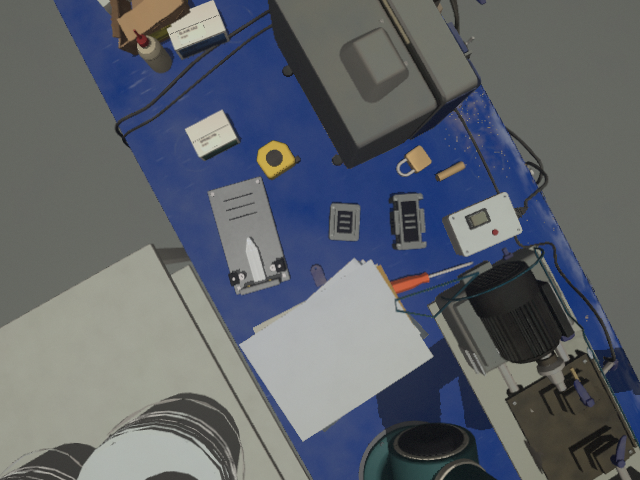

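The top view shows the big pack around (408,221), with notches, and the small pack at (345,222). The dock is at (248,235), with its rail at (252,262), stop and rollers near (258,280), and the slide direction running down the image. A machine stands at the top, and a motor block at (510,310) lies between the arm and the work. Next I'll measure positions and obstacle heights.

```bash
cat > h.py <<'E'
import numpy as np,cv2
def cloud(d):
    E=np.array(d["extrinsics"]); Z=np.array(d["depth"],float); h,w=Z.shape
    K=np.array([[d["fx"],0,d["cx"]],[0,d["fy"],d["cy"]],[0,0,1]],float)
    u,v=np.meshgrid(np.arange(w),np.arange(h))
    p=cv2.undistortPoints(np.stack([u,v],-1).reshape(-1,1,2).astype(float),K,np.array([float(d["k1"]),0,0,0])).reshape(h,w,2)
    c=np.stack([p[...,0]*Z,-p[...,1]*Z,-Z],-1)
    P=(c-E[:3,3])@E[:3,:3]
    P[Z==0]=np.nan
    return P
E
python3 - <<'E'
from h import *
P={n:cloud(np.load(n+"0.npz")) for n in("scene","top")}
T=P["top"]
for nm,(u,v) in dict(bench1=(320,180),bench2=(180,200),big=(395,221),small=(337,222),apron=(240,220),machine=(340,80),machtop=(375,60),motor=(510,300),motortop=(520,280),stand=(470,330),white=(500,215),cab=(100,350),cab2=(215,370),paper=(340,350),pcb=(560,420)).items(): print(nm,np.round(T[v,u],1))
# colour height map
z=T[...,2]; im=np.clip(z/400*255,0,255); im=np.nan_to_num(im).astype(np.uint8)
cv2.imwrite("pics/h0.png",cv2.applyColorMap(im,cv2.COLORMAP_JET))
for n in P:
  Q=P[n].reshape(-1,3)
  for nm,hz,box in (("big",54,(420,640,-70,120)),("small",38,(420,640,60,230)),):
    m=(abs(Q[:,2]-hz)<7)&(Q[:,0]>box[0])&(Q[:,0]<box[1])&(Q[:,1]>box[2])&(Q[:,1]<box[3])
    q=Q[m]; 
    if len(q): print(n,nm,len(q),cv2.minAreaRect(q[:,:2].astype(np.float32)),np.median(q,0))
E
```

```text
bench1 [6.163e+02 2.090e+02 5.000e-01]
bench2 [568.7 500.1  -0.7]
big [531.4  60.6  53.8]
small [527.8 174.   37.6]
apron [528.9 371.6  12.1]
machine [742.5 184.9 236.1]
machtop [757.9 136.2 280.5]
motor [ 394.3 -117.6  177.6]
motortop [ 428.6 -135.6  175.5]
stand [324.9 -81.4  88. ]
white [ 547.9 -149.9   56.4]
cab [ 184.2  786.7 -261.8]
cab2 [ 141.3  473.1 -254.9]
paper [272.  162.8  36.9]
pcb [ 150.3 -265.    91.7]
scene big 1574 ((531.2384033203125, -1.541290283203125), (113.62789916992188, 136.37554931640625), 0.20170742273330688) [525.23404797  29.69847547  52.25636927]
scene small 1608 ((530.0614013671875, 125.84651184082031), (219.93722534179688, 131.60818481445312), 0.06415621936321259) [521.95932731 152.58179109  35.89149262]
top big 1785 ((533.9353637695312, -4.336448669433594), (111.18721771240234, 133.0941925048828), 3.920637607574463) [530.19594843  27.74699759  55.00098384]
top small 1477 ((529.1362915039062, 124.34002685546875), (129.15248107910156, 219.66854858398438), 88.00736236572266) [517.97696202 149.34674598  38.11792525]
```

View pics/h0.png

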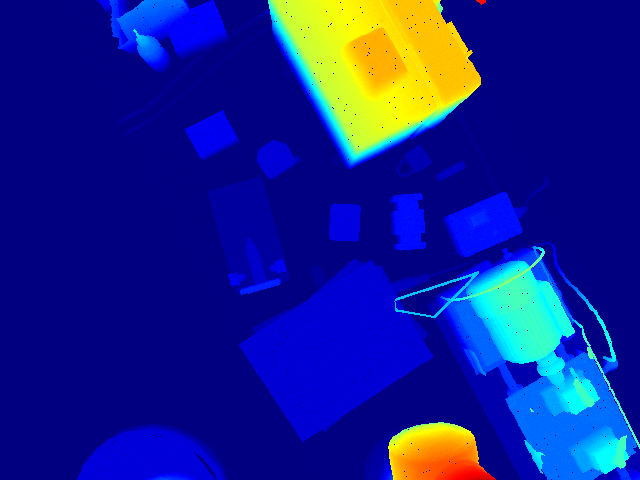

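```bash
cat > meas.py <<'E'
from h import *
def comp(P,img,lo,hi,seed,rad=90):
    z=P[...,2]; m=((z>lo)&(z<hi)&(np.hypot(P[...,0]-seed[0],P[...,1]-seed[1])<rad)).astype(np.uint8)
    n,l,s,c=cv2.connectedComponentsWithStats(m,connectivity=4)
    i=1+np.argmax(s[1:,4]); return P[l==i]
def rect(q): 
    r=cv2.minAreaRect(q[:,:2].astype(np.float32)); return [np.round(r[0],1).tolist(),np.round(r[1],1).tolist(),round(r[2],2),len(q),np.round(np.median(q[:,2]),1)]
E
python3 - <<'E'
from meas import *
for n in("scene","top"):
    d=np.load(n+"0.npz"); P=cloud(d)
    print(n,"big",rect(comp(P,0,47,61,(530,28))),"small",rect(comp(P,0,32,44,(528,150),60)))
    q=comp(P,0,7,17,(500,360),170); print(" plate",rect(q))
    q=comp(P,0,24,34,(450,350),80); print(" railhead",rect(q),cv2.fitLine(q[:,:2].astype(np.float32),cv2.DIST_HUBER,0,.01,.01).ravel())
    q=comp(P,0,55,70,(400,340),100); print(" stop top",rect(q))
T=cloud(np.load("top0.npz")); 
for x0 in range(0,500,100):
  print(x0,[ int(np.nanmax(np.r_[0,T[...,2][(T[...,0]>x0)&(T[...,0]<x0+100)&(T[...,1]>y0)&(T[...,1]<y0+100)]])) for y0 in range(-500,100,100)])
E
python3 - <<'E'
import cv2
a=cv2.imread('pics/top0.png')[160:320,190:440]
cv2.imwrite('pics/topc.png',cv2.resize(a,None,fx=3.2,fy=3.2,interpolation=cv2.INTER_CUBIC))
E
```

```text
scene big [[530.6, 31.9], [111.8, 63.3], 5.44, 1303, np.float64(52.2)] small [[527.3, 159.6], [63.0, 75.8], 87.04, 1144, np.float64(36.1)]
 plate [[497.5, 354.5], [222.3, 117.6], 16.62, 6971, np.float64(10.4)]
 railhead [[456.4, 342.0], [74.6, 26.1], 16.13, 676, np.float64(27.0)] [9.6158254e-01 2.7451590e-01 4.5426202e+02 3.4180423e+02]
 stop top [[397.2, 324.4], [13.3, 80.5], 17.21, 489, np.float64(59.6)]
top big [[531.5, 32.1], [110.3, 59.3], 5.36, 1488, np.float64(55.0)] small [[528.3, 159.0], [60.0, 74.2], 88.16, 1092, np.float64(38.7)]
 plate [[498.6, 354.5], [222.4, 117.2], 17.03, 5015, np.float64(12.5)]
 railhead [[448.0, 338.6], [93.3, 24.5], 16.72, 515, np.float64(29.5)] [9.5617485e-01 2.9279628e-01 4.4640036e+02 3.3794388e+02]
 stop top [[397.8, 323.0], [12.2, 79.6], 17.45, 251, np.float64(62.3)]
0 [100, 178, 145, 146, 0, 79]
100 [96, 182, 155, 158, 372, 370]
200 [53, 178, 190, 178, 274, 287]
300 [4, 161, 189, 181, 175, 131]
400 [0, 7, 163, 209, 209, 130]
```

View pics/topc.png

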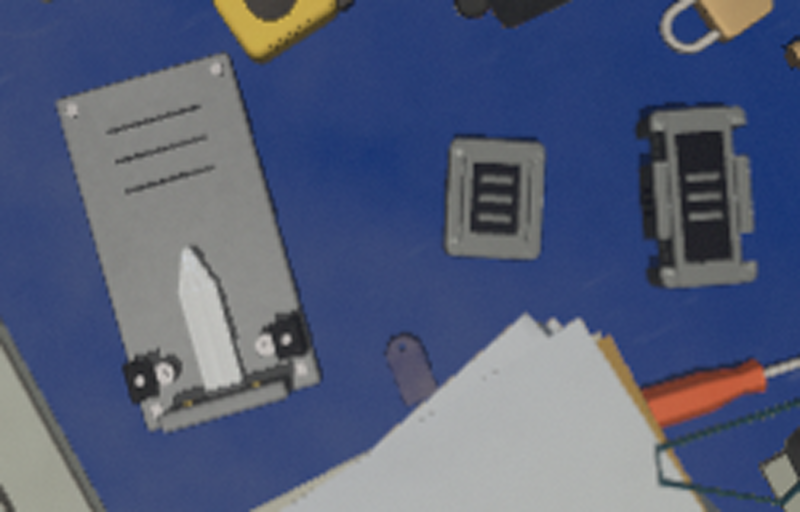

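Both views agree:
- **Big pack:** centre (531,32), yaw 5.4°, top at 54.
- **Plate:** 222x117, centre (498,354.5), axis 16.9°.
- **Dock points:** apron (549.7,370.2), home (456,341.7). The stop's front face, measured separately, agrees with this home.

Next is to rise and swing over the motor, whose wire reaches 209.

```bash
python3 -m inch '[{"translation":[0,0,4],"dr":[0,0,0]},{"translation":[0,0,4],"dr":[0,0,0]},{"translation":[2.3,4.3,1],"dr":[0,0,0]},{"translation":[2.3,4.3,0],"dr":[0,0,0]},{"translation":[2.3,4.3,0],"dr":[0,0,0]},{"translation":[2.3,4.3,0],"dr":[0,0,0]}]' -1
```

```text
clock: 0.7
tcp_pos: [243.2, -482.1, 323.3]
tool_rot: [-3.141, 0.011, -1.351]
force: [0.6, -0.6, 0.5]
finger_gap: 88.0
```

```bash
python3 -m inch '[{"translation":[2.3,4.3,0],"dr":[0,0,0]},{"translation":[2.3,4.3,0],"dr":[0,0,0]},{"translation":[2.3,4.3,0],"dr":[0,0,0]},{"translation":[2.3,4.3,0],"dr":[0,0,0]},{"translation":[2.3,4.3,0],"dr":[0,0,-2]},{"translation":[2.3,4.3,0],"dr":[0,0,-2]},{"translation":[2.3,4.3,0],"dr":[0,0,-2]},{"translation":[2.3,4.3,0],"dr":[0,0,-1]},{"translation":[2.3,4.3,0],"dr":[0,0,0]},{"translation":[2.3,4.3,0],"dr":[0,0,0]},{"translation":[0,0,0],"dr":[0,0,0]}]'
```

```text
clock: 1.8
tcp_pos: [474.1, -32.7, 319.7]
tool_rot: [-3.14, 0.015, -1.475]
force: [-0.7, 0.1, -0.4]
finger_gap: 88.0
```

```bash
python3 -m inch '[{"translation":[2.9,3.2,0],"dr":[-0.8,0,0]},{"translation":[2.8,3.3,0],"dr":[0,0,0]},{"translation":[0,0,-4],"dr":[0,0,0]},{"translation":[0,0,-4],"dr":[0,0,0]},{"translation":[0,0,-4],"dr":[0,0,0]},{"translation":[0,0,-4],"dr":[0,0,0]},{"translation":[0,0,-2],"dr":[0,0,0]},{"translation":[0,0,0],"dr":[0,0,0]}]'
```

```text
clock: 2.6
tcp_pos: [530.0, 30.5, 133.1]
tool_rot: [3.14, -0.004, -1.473]
force: [-0.2, -0.0, -0.1]
finger_gap: 88.3
```

```bash
python3 - <<'E'
from cell import get_image,manip
import cv2
from h import *
for n in("scene","top"):
    d=get_image(n); cv2.imwrite(f"pics/{n}1.png",d["image"])
E
python3 -c "
import cv2;a=cv2.imread('pics/scene1.png')[130:330,240:500];b=cv2.imread('pics/top1.png')[120:320,240:500];import numpy as np
cv2.imwrite('pics/c1.png',cv2.resize(np.hstack([a,b]),None,fx=1.5,fy=1.5))"
```

```text
(no output)
```

View pics/c1.png

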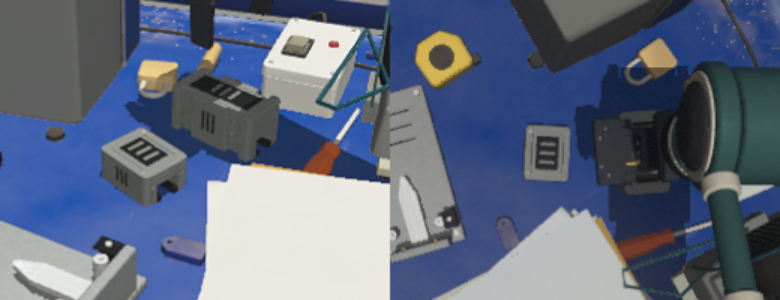

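The fingers hang just above the big pack, at the top of the scene crop near (200,20). Nothing obstructs the way down.

```bash
python3 -m inch '[{"translation":[0.1,0.15,-3],"dr":[0,0,0]},{"translation":[0,0,-3],"dr":[0,0,0]},{"translation":[0,0,-2],"dr":[0,0,0]},{"translation":[0,0,-2],"dr":[0,0,0]},{"translation":[0,0,-1],"dr":[0,0,0]},{"translation":[0,0,-0.8],"dr":[0,0,0]},{"translation":[0,0,0],"dr":[0,0,0]}]' -1
```

```text
clock: 3.4
tcp_pos: [548.1, 29.7, 31.5]
tool_rot: [-3.108, -0.008, -1.476]
force: [-1.4, -0.1, 0.4]
finger_gap: 87.9
```

```bash
python3 -c "
from cell import manip
s=manip.state()
for k in s: print(k,s[k])"
```

```text
clock 3.4
joints [ 0.01198549  0.22852402  2.07302005 -0.00703356  0.80565795  1.4923664 ]
qvel [-0.00226209 -0.02101992 -0.03044219 -0.00106017  0.00840796 -0.00257095]
tau [-3.10151267e-02 -4.04494500e+01 -2.84129906e+01 -5.53401405e-03
 -4.42267824e-01  2.73028272e-03]
tcp_pos [548.0763188   29.74467637  31.48114886]
tool_rot [-3.10773004 -0.00791462 -1.47573046]
force [-1.4034113  -0.0633299   0.43801121]
wrist_torque [0.03397612 0.00011362 0.0135644 ]
finger_gap 87.92457660362656
```

The TCP drifted in x during the fast descent, so I'll correct it in gentle steps.

```bash
python3 -m inch '[{"translation":[-0.6,0.05,0],"dr":[0,0.9,0]},{"translation":[-0.6,0.05,0],"dr":[-0.1,0.9,0]},{"translation":[-0.5,0.05,0],"dr":[0,0.1,0]},{"translation":[0,0,0],"dr":[0,0,0]},{"translation":[0,0,0],"dr":[0,0,0]}]' -1
```

```text
clock: 3.9
tcp_pos: [532.8, 31.4, 35.7]
tool_rot: [-3.137, -0.007, -1.475]
force: [1.2, 0.2, 0.4]
finger_gap: 88.0
```

```bash
python3 -m inch '[{"translation":[-0.1,0.05,-0.7],"dr":[0.4,0.2,0]},{"translation":[0,0,0],"dr":[0,0,0]},{"translation":[0,0,-0.7],"dr":[0,0,0]},{"translation":[0,0,0],"dr":[0,0,0]},{"translation":[0,0,-0.5],"dr":[0,0,0]},{"translation":[0,0,0],"dr":[0,0,0]},{"translation":[0,0,0],"dr":[0,0,0]}]' -1
```

```text
clock: 4.6
tcp_pos: [531.4, 31.9, 14.4]
tool_rot: [-3.141, 0.001, -1.475]
force: [-0.0, 0.0, -0.2]
finger_gap: 88.0
```

```bash
python3 -m inch '[{"translation":[0,0,0],"dr":[0,0,0]},{"translation":[0,0,0],"dr":[0,0,0]},{"translation":[0,0,0],"dr":[0,0,0]},{"translation":[0,0,0],"dr":[0,0,0]},{"translation":[0,0,0],"dr":[0,0,0]},{"translation":[0,0,0],"dr":[0,0,0]},{"translation":[0,0,0],"dr":[0,0,0]},{"translation":[0,0,0],"dr":[0,0,0]}]' 1 40
```

```text
clock: 5.4
tcp_pos: [531.7, 32.0, 14.7]
tool_rot: [-3.14, 0.001, -1.475]
force: [-0.6, -0.4, -0.7]
finger_gap: 59.9
```

Gripped at 59.9, as expected for the 60 mm width. Lifting about 7 cm.

```bash
python3 -m inch '[{"translation":[0,0,1],"dr":[0,0,0]},{"translation":[0,0,1.5],"dr":[0,0,0]},{"translation":[0,0,2],"dr":[0,0,0]},{"translation":[0,0,2],"dr":[0,0,0]},{"translation":[0,0,2],"dr":[0,0,0]},{"translation":[0,0,1],"dr":[0,0,0]},{"translation":[0,0,0],"dr":[0,0,0]},{"translation":[0,0,0],"dr":[0,0,0]}]'
```

```text
clock: 6.2
tcp_pos: [524.6, 31.9, 110.4]
tool_rot: [3.131, 0.002, -1.475]
force: [-0.5, 0.2, -4.6]
finger_gap: 59.9
```

```bash
python3 -m inch '[{"translation":[0.3,2,0],"dr":[0,-0.5,0]},{"translation":[0.3,3.5,0],"dr":[0,0,1.5]},{"translation":[0.3,4,0],"dr":[0,0,1.5]},{"translation":[0.3,4,0],"dr":[0,0,2]},{"translation":[0.3,4,0],"dr":[0,0,2]},{"translation":[0.3,4,0],"dr":[0,0,2]},{"translation":[0.3,4,0],"dr":[0,0,1.5]},{"translation":[0.3,4,0],"dr":[0,0,1]},{"translation":[0,3,0],"dr":[0,0,0]},{"translation":[0,1,0],"dr":[0,0,0]},{"translation":[0,0,0],"dr":[0,0,0]},{"translation":[0,0,0],"dr":[0,0,0]}]'
```

```text
clock: 7.4
tcp_pos: [536.9, 374.0, 90.8]
tool_rot: [3.111, -0.005, -1.269]
force: [0.4, -0.3, -4.7]
finger_gap: 59.6
```

```bash
python3 -m inch '[{"translation":[0.6,-0.2,0],"dr":[0.4,-0.8,-0.2]},{"translation":[0.6,-0.2,0],"dr":[0.4,-0.8,-0.2]},{"translation":[0,0,0],"dr":[0,0,0]},{"translation":[0,0,-1],"dr":[0,0,0]},{"translation":[0,0,0],"dr":[0,0,0]},{"translation":[0,0,0],"dr":[0,0,0]}]'
```

```text
clock: 8.0
tcp_pos: [550.3, 363.0, 79.2]
tool_rot: [-3.141, -0.002, -1.283]
force: [1.0, -0.3, -3.2]
finger_gap: 59.5
```

Run:
```python
from cell import get_image,manip
from meas import *
for n in("scene","top"):
    d=get_image(n); cv2.imwrite(f"pics/{n}2.png",d["image"]); np.savez(f"{n}2.npz",**d)
a=cv2.imread('pics/scene2.png')[150:390,120:420];b=cv2.imread('pics/top2.png')[100:340,140:440]
cv2.imwrite('pics/c2.png',cv2.resize(np.hstack([a,b]),None,fx=1.33,fy=1.33))
print(manip.state()["tcp_pos"],manip.state()["tool_rot"])
```

```text
[549.8702701  363.01658374  78.96923975] [ 3.14139132e+00 -2.02596590e-03 -1.28266388e+00]
```

View pics/c2.png

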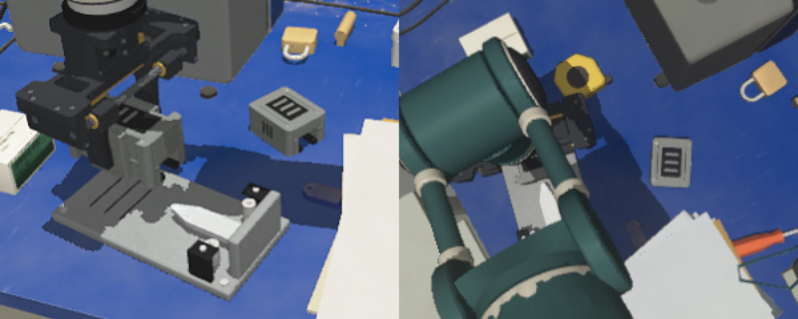

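The scene crop shows the pack held level over the apron at (145,150), with the rail ahead at (200,220). It needs +7 mm in y before I lower it.

```bash
python3 -m inch '[{"translation":[0,0.7,0],"dr":[0,0,0.4]},{"translation":[0,0,0],"dr":[0,0,0]},{"translation":[0,0,-1],"dr":[0,0,0]},{"translation":[0,0,0],"dr":[0,0,0]},{"translation":[0,0,-1],"dr":[0,0,0]},{"translation":[0,0,0],"dr":[0,0,0]},{"translation":[0,0,-1],"dr":[0,0,0]},{"translation":[0,0,0],"dr":[0,0,0]},{"translation":[0,0,-0.7],"dr":[0,0,0]},{"translation":[0,0,0],"dr":[0,0,0]},{"translation":[0,0,0],"dr":[0,0,0]}]'
```

```text
clock: 9.2
tcp_pos: [549.4, 371.3, 38.1]
tool_rot: [3.141, -0.002, -1.274]
force: [0.1, 0.5, -4.5]
finger_gap: 59.5
```

```bash
python3 -m inch '[{"translation":[0,-0.1,-0.5],"dr":[0,0,0]},{"translation":[0,0,0],"dr":[0,0,0]},{"translation":[0,0,-0.4],"dr":[0,0,0]},{"translation":[0,0,0],"dr":[0,0,0]},{"translation":[0,0,-0.2],"dr":[0,0,0]},{"translation":[0,0,0],"dr":[0,0,0]},{"translation":[0,0,0],"dr":[0,0,0]}]'
```

```text
clock: 9.9
tcp_pos: [550.3, 370.7, 27.2]
tool_rot: [-3.14, -0.002, -1.274]
force: [-0.0, -0.2, -4.2]
finger_gap: 59.8
```

```bash
python3 -m inch '[{"translation":[0,0,-0.06],"dr":[0,0,0]},{"translation":[0,0,0],"dr":[0,0,0]},{"translation":[0,0,0],"dr":[0,0,0]}]'
python3 - <<'E'
from cell import get_image,manip
from meas import *
d=get_image("scene"); cv2.imwrite("pics/scene3.png",d["image"])
cv2.imwrite('pics/c3.png',cv2.resize(d["image"][190:390,140:360],None,fx=2.8,fy=2.8))
E
```

```text
clock: 10.2
tcp_pos: [550.4, 370.8, 26.9]
tool_rot: [-3.14, -0.001, -1.274]
force: [-0.2, -0.3, -4.1]
finger_gap: 59.9
```

View pics/c3.png

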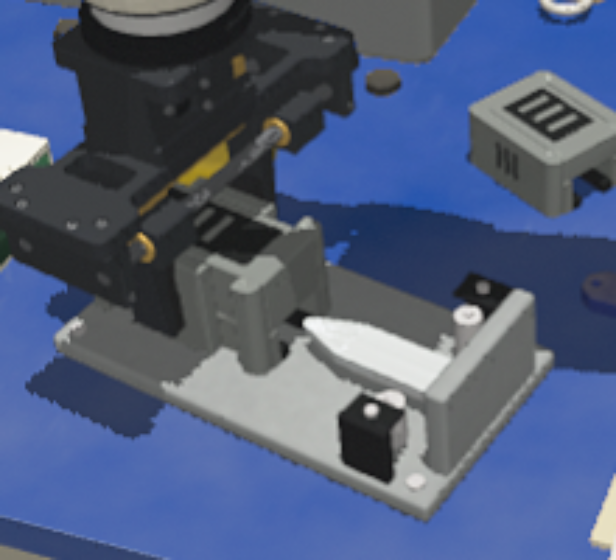

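The pack is upright on the apron, and its channel lines up with the rail tip at (310,325). Starting the slide in small steps.

```bash
python3 -m inch '[{"translation":[0,0,-0.06],"dr":[0,0,0]},{"translation":[0,0,0],"dr":[0,0,0]},{"translation":[-0.48,-0.15,0],"dr":[0,0,0]},{"translation":[0,0,0],"dr":[0,0,0]},{"translation":[-0.48,-0.15,0],"dr":[0,0,0]},{"translation":[0,0,0],"dr":[0,0,0]},{"translation":[0,0,0],"dr":[0,0,0]}]'
```

```text
clock: 10.95
tcp_pos: [540.2, 367.7, 26.8]
tool_rot: [-3.139, -0.001, -1.274]
force: [-0.1, -0.3, -3.3]
finger_gap: 59.8
```

```bash
python3 -m inch '[{"translation":[-0.48,-0.14,0],"dr":[0,0,0]},{"translation":[0,0,0],"dr":[0,0,0]},{"translation":[-0.48,-0.15,0],"dr":[0,0,0]},{"translation":[0,0,0],"dr":[0,0,0]},{"translation":[-0.48,-0.15,0],"dr":[0,0,0]},{"translation":[0,0,0],"dr":[0,0,0]},{"translation":[0,0,0],"dr":[0,0,0]}]'
```

```text
clock: 11.65
tcp_pos: [524.3, 362.9, 26.8]
tool_rot: [-3.139, -0.001, -1.274]
force: [0.0, 0.6, -3.2]
finger_gap: 59.7
```

```bash
python3 -m inch '[{"translation":[-0.57,-0.18,0],"dr":[0,0,0]},{"translation":[0,0,0],"dr":[0,0,0]},{"translation":[-0.57,-0.18,0],"dr":[0,0,0]},{"translation":[0,0,0],"dr":[0,0,0]},{"translation":[-0.57,-0.18,0],"dr":[0,0,0]},{"translation":[0,0,0],"dr":[0,0,0]},{"translation":[-0.57,-0.18,0],"dr":[0,0,0]},{"translation":[0,0,0],"dr":[0,0,0]},{"translation":[-0.57,-0.18,0],"dr":[0,0,0]},{"translation":[0,0,0],"dr":[0,0,0]},{"translation":[0,0,0],"dr":[0,0,0]}]'
```

```text
clock: 12.75
tcp_pos: [493.0, 353.1, 27.0]
tool_rot: [-3.139, -0.001, -1.274]
force: [0.3, -0.4, -4.2]
finger_gap: 60.1
```

```bash
python3 -m inch '[{"translation":[-0.57,-0.18,0],"dr":[0,0,0]},{"translation":[0,0,0],"dr":[0,0,0]},{"translation":[-0.57,-0.18,0],"dr":[0,0,0]},{"translation":[0,0,0],"dr":[0,0,0]},{"translation":[-0.48,-0.15,0],"dr":[0,0,0]},{"translation":[0,0,0],"dr":[0,0,0]},{"translation":[0,0,0],"dr":[0,0,0]}]'
```

```text
clock: 13.45
tcp_pos: [479.1, 348.8, 28.0]
tool_rot: [-3.131, -0.0, -1.273]
force: [3.7, 1.1, -7.5]
finger_gap: 59.7
```

```bash
python3 -m inch '[{"translation":[-0.57,-0.18,-0.05],"dr":[-0.1,0.4,0]},{"translation":[-0.38,-0.12,0],"dr":[0,0,0]},{"translation":[-0.38,-0.12,0],"dr":[0,0,0]},{"translation":[0,0,0],"dr":[0,0,0]}]'
```

```text
clock: 13.85
tcp_pos: [464.0, 343.8, 27.1]
tool_rot: [3.141, -0.0, -1.274]
force: [-1.3, -0.2, -2.5]
finger_gap: 59.6
```

```bash
python3 -m inch '[{"translation":[-0.48,-0.14,0],"dr":[0,0,0]},{"translation":[-0.29,-0.09,0],"dr":[0,0,0]},{"translation":[0,0,0],"dr":[0,0,0]}]'
```

```text
clock: 14.15
tcp_pos: [456.6, 341.7, 27.3]
tool_rot: [-3.139, -0.0, -1.273]
force: [-0.4, 0.1, -4.2]
finger_gap: 59.8
```

```bash
python3 -m inch '[{"translation":[-0.2,-0.06,0],"dr":[0,0,0]},{"translation":[-0.2,-0.06,0],"dr":[0,0,0]},{"translation":[-0.2,-0.06,0],"dr":[0,0,0]}]'
python3 - <<'E'
from cell import get_image,manip
from meas import *
d=get_image("scene"); cv2.imwrite("pics/scene4.png",d["image"])
cv2.imwrite('pics/c4.png',cv2.resize(d["image"][190:390,140:360],None,fx=2.8,fy=2.8))
E
```

```text
clock: 14.45
tcp_pos: [456.9, 342.2, 28.9]
tool_rot: [-3.123, 0.001, -1.272]
force: [7.6, -0.1, -9.1]
finger_gap: 59.9
```

View pics/c4.png

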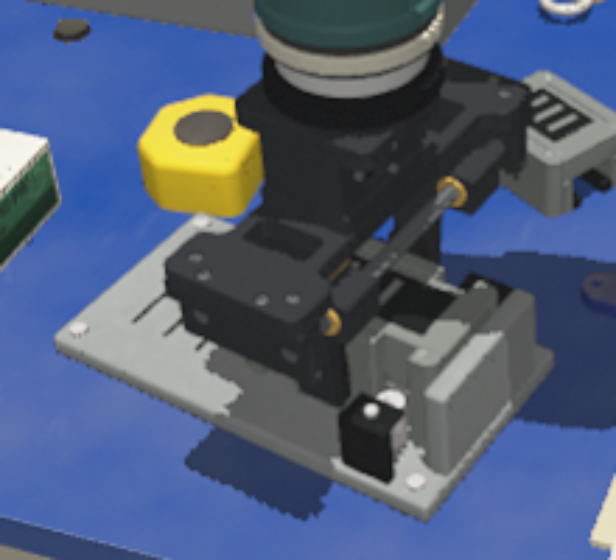

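The pack's end is against the stop: the TCP stalled at 457 with about 8 N. Next I'll level it, release slowly and look.

```bash
python3 -m inch '[{"translation":[0,0,-0.15],"dr":[-0.3,0.9,0]},{"translation":[0,0,0],"dr":[0,0,0]},{"translation":[0,0,0],"dr":[0,0,0]}]'; python3 -m inch '[{"translation":[0,0,0],"dr":[0,0,0]},{"translation":[0,0,0],"dr":[0,0,0]},{"translation":[0,0,0],"dr":[0,0,0]},{"translation":[0,0,0],"dr":[0,0,0]},{"translation":[0,0,0],"dr":[0,0,0]},{"translation":[0,0,0],"dr":[0,0,0]}]' -1
```

```text
clock: 14.8
tcp_pos: [456.4, 342.1, 27.5]
tool_rot: [3.141, 0.001, -1.272]
force: [2.0, -0.5, -3.2]
finger_gap: 59.8
clock: 15.4
tcp_pos: [457.2, 343.3, 29.9]
tool_rot: [-3.139, 0.002, -1.272]
force: [0.2, -0.3, 0.7]
finger_gap: 88.2
```

```bash
python3 -m inch '[{"translation":[0,0,1],"dr":[0,0,0]},{"translation":[0,0,1],"dr":[0,0,0]},{"translation":[0,0,1],"dr":[0,0,0]},{"translation":[0,0,1.5],"dr":[0,0,0]},{"translation":[0,0,2],"dr":[0,0,0]},{"translation":[0,0,3],"dr":[0,0,0]},{"translation":[0,0,4],"dr":[0,0,0]},{"translation":[0,0,4],"dr":[0,0,0]},{"translation":[0,0,3],"dr":[0,0,0]},{"translation":[0,0,0],"dr":[0,0,0]}]'
```

```text
clock: 16.4
tcp_pos: [456.1, 342.5, 253.0]
tool_rot: [-3.134, 0.004, -1.272]
force: [1.1, -0.4, -0.2]
finger_gap: 87.7
```

```bash
python3 -m inch '[{"translation":[0,-4,0],"dr":[0,0,0]},{"translation":[0,-4,0],"dr":[0,0,0]},{"translation":[0,-4,0],"dr":[0,0,0]},{"translation":[0,-4,0],"dr":[0,0,0]},{"translation":[0,-4,0],"dr":[0,0,0]},{"translation":[0,-4,0],"dr":[0,0,0]},{"translation":[0,-4,0],"dr":[0,0,0]},{"translation":[0,-4,0],"dr":[0,0,0]},{"translation":[0,-4,0],"dr":[0,0,0]},{"translation":[0,-2,0],"dr":[0,0,0]},{"translation":[0,0,0],"dr":[0,0,0]}]'
python3 - <<'E'
from cell import get_image,manip
from meas import *
ds={n:get_image(n) for n in("scene","top")}
for n in ds:
    d=ds[n]; P=cloud(d); np.savez(n+"5.npz",**d)
    q=comp(P,0,63 if 1 else 0,73,(456,341),75); print(n,"big top",rect(q))
    print(" small",rect(comp(P,0,32,44,(528,159),60)))
a=cv2.resize(ds["scene"]["image"][230:390,200:360],None,fx=2.4,fy=2.4);b=cv2.resize(ds["top"]["image"][180:310,200:330],(384,384))
cv2.imwrite('pics/c5.png',np.hstack([a,b]))
E
```

```text
clock: 17.5
tcp_pos: [449.1, -49.9, 252.3]
tool_rot: [-3.132, 0.006, -1.267]
force: [0.4, 0.0, 0.2]
finger_gap: 88.0
scene big top [[454.4, 342.3], [110.9, 60.8], 16.46, 2169, np.float64(64.5)]
 small [[527.2, 160.2], [61.8, 77.0], 87.17, 1145, np.float64(36.2)]
top big top [[451.1, 340.7], [120.1, 61.7], 16.57, 1597, np.float64(66.7)]
 small [[528.2, 159.0], [60.0, 74.1], 88.16, 1093, np.float64(38.8)]
```

View pics/c5.png

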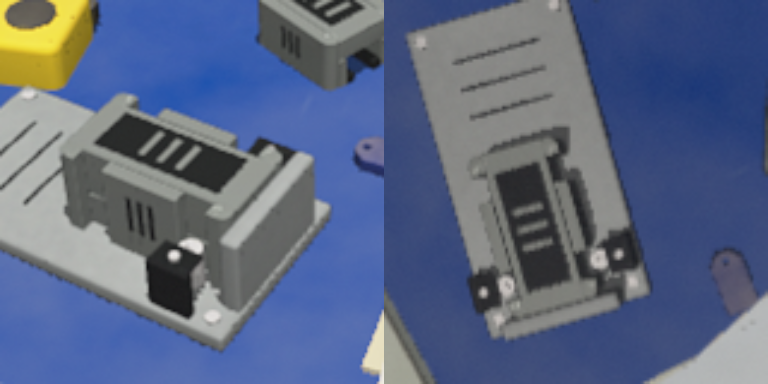

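The pack sits on the rail against the stop, with the rollers at crop (507,285) and (599,258). I'll compare the roller positions with the starting picture, since a pressed roller would shift about 2 px, and check where the pack's rear edge is.

Run:
```python
from meas import *
for n,cs in (("top",[(242,276),(273,267)]),("scene",[(307,303),(280,332)])):
  for f in("0","5"):
    g=cv2.cvtColor(np.load(n+f+".npz")["image"],cv2.COLOR_BGR2GRAY)
    out=[]
    for (u,v) in cs:
        w=g[v-6:v+7,u-6:u+7].astype(float); m=np.clip(w-190,0,None); yy,xx=np.mgrid[-6:7,-6:7]
        out.append((round(u+(m*xx).sum()/m.sum(),2),round(v+(m*yy).sum()/m.sum(),2),int((m>0).sum())) if m.sum() else None)
    print(n,f,out)
a=np.array([.957,.291]);h=np.array([456,341.7])
for n in("scene","top"):
    q=comp(cloud(np.load(n+"5.npz")),0,62.8,73,(456,341),75); s=(q[:,:2]-h)@a; t=(q[:,:2]-h)@np.array([-.291,.957])
    print(n,"rear",np.percentile(s,[99,99.8]),"sides",np.percentile(t,[.5,99.5]))
b=[cv2.resize(np.load("top%s.npz"%f)["image"][255:300,225:290],None,fx=6,fy=6,interpolation=cv2.INTER_CUBIC) for f in "05"]
cv2.imwrite("pics/roll.png",np.hstack(b))
```

```text
top 0 [(np.float64(242.5), np.float64(277.5), 2), (np.float64(272.43), np.float64(268.43), 4)]
top 5 [(np.float64(241.74), np.float64(276.05), 12), (np.float64(272.17), np.float64(267.79), 11)]
scene 0 [(np.float64(306.56), np.float64(302.21), 46), (np.float64(280.58), np.float64(331.23), 38)]
scene 5 [None, (np.float64(280.11), np.float64(331.75), 33)]
scene rear [52.5217434  53.37498736] sides [-29.03427472  30.19745084]
top rear [53.8854768  54.91921056] sides [-29.61186441  29.77734865]
```

View pics/roll.png

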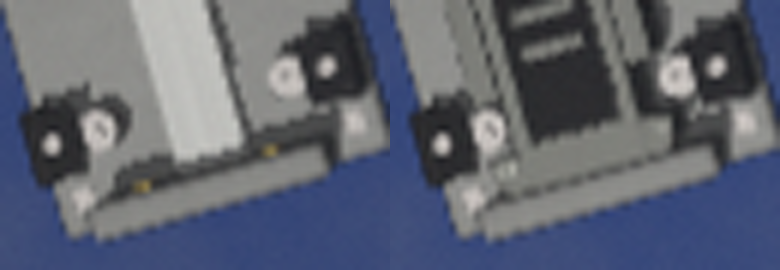

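Enlarged 6x, the roller caps are at (100,128) and (286,75) before, and (100,130) and (287,75) after. They are back at their inward position, the rear edge is within about 1 mm of home in the top view, and the small pack hasn't moved. Handing in.

```bash
python3 -c "
from cell import manip
s=manip.state();print(s['clock'],s['tcp_pos'],s['force'])
manip.close_job()"
```

```text
17.6 [449.26007119 -47.85914828 252.26678471] [-0.25523686 -0.16505354 -0.03933914]
the job is handed in; nothing more can be done
```

The big pack is on charge: I set it on the apron, slid it along the rail until it stalled against the end stop (about 8 N), then let go and moved the arm clear. I handed in at 17.6 s; no verdict was reported.

**Last checks**
- **Pack position:** the rear edge was 0–2.5 mm short of its expected place, depending on the view and how the edge is read. The pack was central on the rail to about 1 mm and aligned to about 0.5°.
- **Rollers:** in the enlarged top view both caps were back where they started, within about 0.6 mm, which I read as snapped in. An automatic brightness check of the caps was inconclusive: too few bright pixels in the first top picture, and no reading for one roller in the last scene view. The roller verdict therefore rests on the visual comparison.
- **Small pack:** its measured position changed by less than 1 mm.
- **Disagreements:** the top-view rectangle for the big pack came out 120 mm long because it picked up part of the stop, so I used the rear edge and sides instead.
- **Arm drift:** the arm drifted up to 18 mm on the fast descent to the pack; I corrected this before gripping.

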